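Open the pet carrier's double-locked roof gate and hold it wide

TASK

Get the small-animal carrier ready for its passenger: squeeze the safety catch on the roof gate back to its thumb post, then squeeze the two latch tabs together so that both bolts draw in, swing the gate up past its half-open detent and hold it wide open, nearly upright. Finish while still holding the gate, because its sprung hinge pulls it shut, and leave the bowl, the storage tub and the tins where they stand.

Things in the scene. Friction and masses are not known exactly. Their poses are not given: they have to be found in the camera images.
- carrier: Small-animal travel carrier, fast on the worktop: grey tray, clear walls, flat grey roof 250 (x) by 300 (y) mm, 150 mm above the worktop. Origin: centre of its underside; x runs from the gate's free edge to its hinge, which is on the side away from the robot; y to the left, z up. Yaw within 0.3 rad. Two grey cheeks stand 52 mm above the roof beside the gate, at x 21 to 51 mm, y 113 mm and more.
- gate (a joint): Opening angle of the gate, rad: 0 shut and flat; grows as the free edge swings up towards the hinge side; stop at 1.45. A sprung detent plunger in the left cheek resists from about 0.45 and is passed by 0.7; passing takes 4 to 8 N at the latch tabs. A closing spring and its weight (0.27 to 0.4 kg with catches) pull the gate shut from every angle: let go, it falls shut.
- gate_hinge (a point): Middle of the gate's hinge axis, 85 mm along the carrier's +x from its origin, 153 mm above the worktop. The axis lies along the carrier's y. This point's axes turn with the gate and equal the carrier's when it is shut.
- safety (a joint): Travel of the safety catch, m: 0 locked (starts at 0 to 0.002), 0.018 fully squeezed; from 0.015 it leaves the latch tabs free. It slides along the carrier's +x, towards the hinge and thumb post, against 3.5 N of friction, and stays where it is put. While forward, its steel head fills the gap between the latch tabs, which then cannot be squeezed.
- safety_tab (a point): On the safety catch's upright white tab, 8 mm thick (x), 26 mm wide (y), 8 to 54 mm above the hinge axis; this point is 42 mm above the axis, on the middle line, 88 mm from the axis when locked. Pinch it with the thumb post along x: 46 mm over both when locked, 28 mm when squeezed. From its foot a flat bar (top 12 mm above the axis) runs forward to the head between the latch tabs.
- thumb_post (a point): On the fixed upright thumb post of the safety catch, part of the gate and as tall as the tab: 8 mm thick (x), 26 mm wide (y); this point is 42 mm above the hinge axis, on the middle line, 50 mm from the axis.
- latch_left (a joint): Travel of the left latch tab and its bolt, m: 0 locked, 0.012 fully squeezed inward (towards the carrier's -y); from 0.007 its bolt is clear of the keeper. A spring pushes it out again with 4.5 to 8 N, so keep squeezing until the gate has begun to lift. Both bolts must be in together to free the gate.
- latch_right (a joint): The same for the right latch tab, which moves towards the carrier's +y.
- left_tab (a point): On the left (+y) latch tab, upright, white, 8 mm thick (y), 22 mm wide (x), 8 to 54 mm above the hinge axis; when locked this point is 42 mm above the axis, 155 mm from it, 26 mm off the middle line. Pinch both tabs together along y: 60 mm over both when locked, 36 mm squeezed. Pinched, they are the handle for the gate and may turn in the grip.
- right_tab (a point): The same point on the right (-y) latch tab. From each tab's foot a 7 mm steel bolt rod (axis 12.5 mm above the hinge axis) runs outward to 110 mm from the middle line, under a steel keeper hoop that stands 24.5 mm above the roof.
- stand: Raised bamboo stand, 190 x 190 mm and 80 mm high, fixed; origin at the centre of its underside.
- bowl: White ceramic bowl, 140 mm across and 55 mm high, resting loose in the stand with its underside 45 mm above the worktop; origin at the centre of its underside. Leave it alone.
- tub: Closed grey storage tub with a lid button, 128 x 168 x 113 mm high, loose; origin at the centre of its underside. Leave it alone.
- tall_tin: Closed tin, 74 mm across and 108 mm high, loose; origin at the centre of its underside. Leave it alone.
- flat_tin: Closed flat tin, 84 mm across and 40 mm high, loose; origin at the centre of its underside. Leave it alone.
- gate_edge (a point): Middle of the free edge of the roof gate, level with the hinge axis. The gate is a white frame with steel wires, 186 mm from hinge axis to this edge, 200 mm wide, its top 7 mm above the hinge axis; the catches stand on a plate down its middle.

How it is judged:
On the way, in this order (a step that is already met when the one before it is completed fails the run):
1. the safety catch is squeezed back while the gate is shut (value of joint safety above 0.0145 m and value of joint gate below 0.1 rad), for 0.1 s.
2. both latch tabs are squeezed in together, bolts clear of the keepers (value of joint each of latch_left, latch_right above 0.006 m), for 0.05 s.
3. the gate is swung up past its detent (value of joint gate above 0.85 rad), for 0.1 s.
At the end, for the whole second after the job is handed in: The gate stands still at more than 1.15 rad (66 degrees) with the robot's fingers holding it (contact on the carrier's gate above 0.3 N), the safety catch is still back (more than 14.5 mm), and the bowl, tub and both tins are within 20 mm of where they stood (value of joint gate above 1.15 rad and velocity of joint gate between -0.15 and 0.15 rad/s and contact force between the fingers and carrier above 0.3 N and value of joint safety above 0.0145 m and distance of each of bowl, tub, tall_tin, flat_tin from where it was at the start of the episode below 0.02 m); the arm keeps its last pose, push and grip.
It fails at once if the bowl, tub or a tin is knocked away or tipped (distance of any of bowl, tub, tall_tin, flat_tin from where it was at the start of the episode above 0.03 m or angle between any of bowl, tub, tall_tin, flat_tin's own z axis and vertical above 0.35 rad).
It also fails if it takes over 38 s, if anything falls off the work surface, if the arm or the gripper's body presses on something with over 40 N, if the wrist force passes 120 N, or if a joint passes its speed limit or range.

ROBOT

A 7-joint arm with a two-finger parallel gripper is mounted at the origin on the work surface. World frame = base frame: x ahead of the robot, y to its left, z up, the work surface at z = 0. Lengths are in m, angles in rad, forces in N, time in s.
With the tool pointing down it reaches from about 0.35 to 0.9 m from the base axis. Payload 8.1 kg.
Tool frame: the origin (TCP) lies at the very end of the fingers, on their centre line; the grasp point (between the pads) lies 19 mm behind it (arm.tcp_to_grasp is the distance from the TCP to the grasp point, in m); z points along the fingers, y is the line along which they close (so a half turn about z gives the same grasp; the last joint's range is limited). The gripper opens to 92 mm and grips with 3 to 60 N. Pads are 19 mm wide; open, the fingers measure 130 mm over their backs; the gripper's body (75 mm by 190 mm) begins 47 mm behind the grasp point.
Start: joints at [1.023, 0.434, 0.025, 1.573, -0.012, 1.134, -0.075], TCP at [0.269, -0.564, 0.227] pointing down, gripper open.
Joint ranges: [-2.62, 2.62], [-0.44, 2.09], [-1.27, 1.32], [0.08, 2.57], [-1.32, 4.46], [0.12, 2], [-2.74, 2.74]. Speed limits (rad/s): [2.22, 2.22, 3.01, 3.01, 3.14, 3.14, 3.14].

INTERFACE

Orientations are given as a rotation vector (axis times angle).
In Python, from cell import arm gives the robot as it stands.
- The arm moves only by the tool nudge_tcp, called after "Call:" in YAML: its name, and indented under it one key for each argument. Schema: {"type":"object","properties":{"plan":{"type":"object","properties":{"offsets":{"type":"array","items":{"type":"array","items":{"type":"number"},"minItems":5,"maxItems":5},"minItems":1,"maxItems":10}},"additionalProperties":false,"required":["offsets"]},"force":{"type":"number"},"only":{"type":"string"},"quiet":{"type":"boolean"},"lines":{"type":"string"}},"required":["plan"],"additionalProperties":false}. plan is an object whose key "offsets" holds a list of rows, 1 to 10 of them, each of 5 numbers: dx, dy, dz in shares of the most that a row can go, 1 being 50 mm, then a turn about the tool's z in fractions of the full range, 1 being 2 pi rad, then the opening from 0.0 (shut) to 1.0 (fully open); each row shifts and turns the commanded pose from where the row before left it, along the tool's axes as they then stand; what a row does not reach is not made up. A row lasts 1/10 s, in which the tool goes at most 0.05 m and 0.15 rad, less where a joint would pass 70% of its speed; a pose out of reach is approached as far as the arm can. The fingers move at their own pace and stop on an object; force is the grip in N (left out, the last holds). Time passes only in rows, so rows that do not move let the fingers close. The tool returns the time, the measured TCP pose, the force, the opening and the grip force at its end. only (a regular expression) keeps the lines of the reply that match it, lines (a string "A,B") keeps lines A to B, and quiet returns only ok. Shift and turn numbers lie between -1 and 1, and a call with a number outside is refused. Input that does not fit is refused with a message, and nothing moves.
- arm.observe(): the state, without advancing time (a new reading comes with each control period).
- arm.get_image(name): name is "side" or "top" or "wrist"; returns a dict with "image" (384x512x3 uint8, blue, green, red), "fx", "fy", "cx", "cy" (pixels), "distortion" ([k1, k2, p1, p2, k3] as OpenCV has them; the pictures are not rectified), "cam_to_world" (4x4, takes a point from camera to world coordinates); the wrist camera has in their place "mount" (4x4, takes a point from camera to tool coordinates, whose origin is the TCP and whose axes are the flange's). Camera axes: x right, y down, z forward; pixel columns grow to the right and rows downward; lengths in m; the calibration is good to about 2 mm. A picture is of the moment at which its call begins: read the wrist's pose just before it. There is no depth.
- arm.sign_off(): hands the job in; it is judged then, once.
The state is a dict: "clock": time; "joints": joint angles; "dq": joint speeds; "joint_efforts": joint torques, N m; "position": TCP position; "ee_rot": TCP orientation; "force": force on the tool from outside, world axes, zero at the start; "ft_torque": the same for the moment, N m; "width": opening from 0.0 (shut) to 1.0 (fully open); "gripper_force": force on a finger pad.
Only numpy, scipy, OpenCV 4.12 (cv2) and the standard library are available. Lean on these libraries where they do the work, as an engineer would, in place of code of your own. Each camera call takes 0.05 s, during which the arm holds its last target. There are 200 camera calls.

## Working session

There is one attempt and no reset: what is moved stays moved. The work goes in short steps, Python scripts to look and compute and a tool call to move; the robot and the scene stay as the last step left them, time stands still between calls to the robot, and variables do not carry over. Pictures are saved under pics/ and viewed, at most 13 in all, crops included, and the job is handed in when it is done.

```bash
ls; mkdir -p pics; python3 - <<'E'
from cell import arm
import cv2,json,numpy as np
s=arm.observe();print(s)
d={}
for n in("top","side"):
    r=arm.get_image(n);cv2.imwrite(f"pics/{n}0.png",r["image"])
    d[n]={k:np.array(r[k]).tolist() for k in r if k!="image"}
w=arm.get_image("wrist");print(w["mount"])
json.dump(d,open("cal.json","w"));print(d)
E
```

```text
cell.py
pics
{'clock': 0.0, 'joints': array([ 1.02337739,  0.43518988,  0.02497931,  1.57407501, -0.01160371,
        1.13403531, -0.07510116]), 'dq': array([-0.00057424, -0.00026169, -0.00108431,  0.00131508,  0.00093053,
       -0.00053058, -0.00103576]), 'joint_efforts': array([-5.26819258e-04, -6.67839718e+01,  9.85357203e-01, -3.14469016e+01,
       -6.04146277e-02,  4.29401058e-02,  1.48829627e-04]), 'position': array([ 0.26865939, -0.56374315,  0.22597417]), 'ee_rot': array([-3.06278815e+00, -6.92526173e-01,  7.53839187e-04]), 'force': array([ 0.06241101,  0.18438524, -0.06952555]), 'ft_torque': array([0.01049241, 0.04690026, 0.01302756]), 'gripper_force': 0.0, 'width': 0.9982243104813742}
[[ 4.66466713e-04 -9.60459282e-01 -2.78420097e-01  7.57619713e-02]
 [ 9.99999815e-01  5.56983397e-04 -2.46006836e-04 -1.74583242e-03]
 [ 3.91354920e-04 -2.78419931e-01  9.60459364e-01 -1.56991491e-01]
 [ 0.00000000e+00  0.00000000e+00  0.00000000e+00  1.00000000e+00]]
{'top': {'fx': 463.2235626346087, 'fy': 463.2235626346087, 'cx': 256.7216492927639, 'cy': 190.32901705094895, 'distortion': [-0.18964527167463727, 0.0, 0.0, 0.0, 0.0], 'cam_to_world': [[0.005936795543005425, -0.9962460988988167, 0.08636240436422667, 0.4675210889145035], [-0.999840643857596, -0.0073677995220324845, -0.016260455732583334, 0.014179240701728626], [0.016835716471499354, -0.08625210698349801, -0.996131082082975, 1.4596306334249187], [0.0, 0.0, 0.0, 1.0]]}, 'side': {'fx': 350.25128930796427, 'fy': 350.25128930796427, 'cx': 263.7576470649375, 'cy': 189.76982360455247, 'distortion': [0.0064109433207853, 0.0, 0.0, 0.0, 0.0], 'cam_to_world': [[-0.7663955136653416, -0.48815782921955203, 0.417540238067293, 0.1406082139616889], [-0.6423543673566535, 0.5867819758497312, -0.4930190458346604, 0.5216244199699208], [-0.0043339787113507045, -0.6460563803489137, -0.7632773873494415, 0.9339504538973971], [0.0, 0.0, 0.0, 1.0]]}}
```

View pics/top0.png

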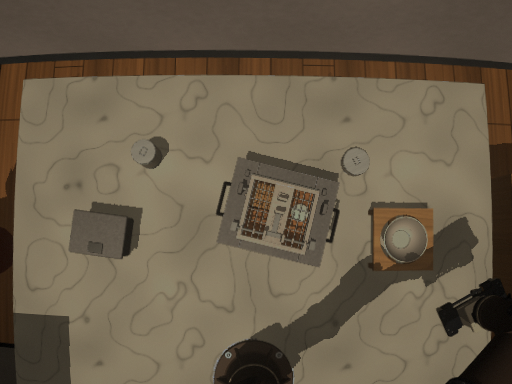

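View pics/side0.png

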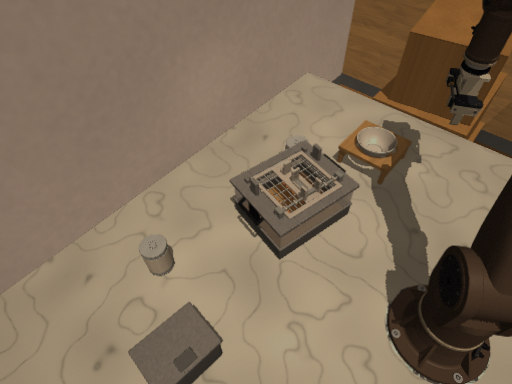

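The top view shows the carrier at about (280,210), yawed clockwise. The bowl stand is at (403,238), the tins at (145,152) and (355,161), and the tub at (100,233). The side view shows the same layout, with the gate shut. I'll enlarge the carrier next.

```bash
python3 - <<'E'
import cv2
i=cv2.imread("pics/top0.png")[145:275,210:350]
cv2.imwrite("pics/top_c.png",cv2.convertScaleAbs(cv2.resize(i,None,fx=4.5,fy=4.5,interpolation=cv2.INTER_CUBIC),alpha=1.4))
i=cv2.imread("pics/side0.png")[135:255,225:365]
cv2.imwrite("pics/side_c.png",cv2.convertScaleAbs(cv2.resize(i,None,fx=5,fy=5,interpolation=cv2.INTER_CUBIC),alpha=1.4))
E
```

```text
(no output)
```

View pics/top_c.png

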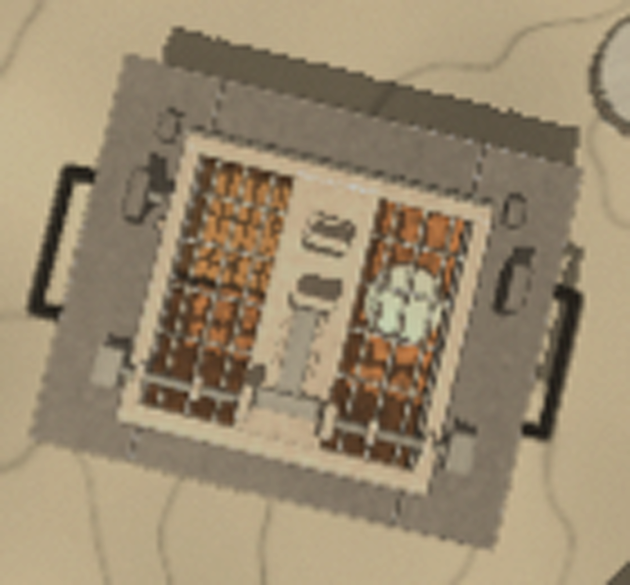

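View pics/side_c.png

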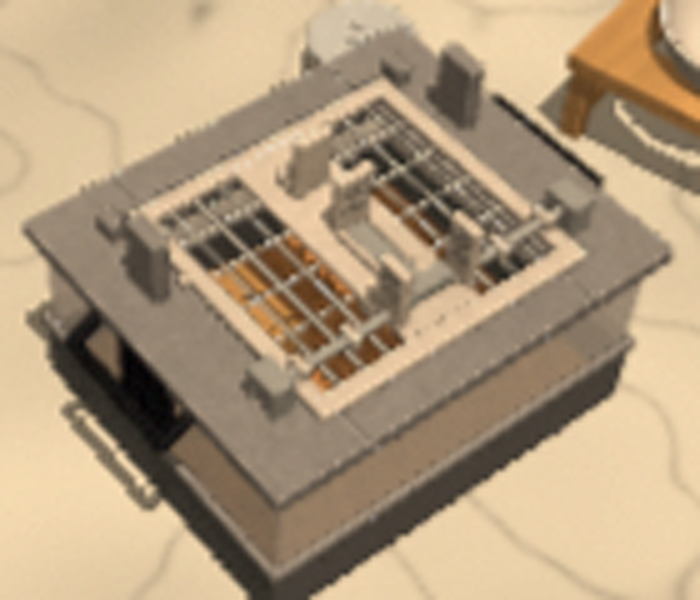

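The crop of the top view shows the roof corners at (125,55), (582,165), (497,548) and (35,440). The gate corners are at (190,130), (492,203), (425,493) and (120,420). In the side crop the roof corners are at (25,230), (280,505), (670,255) and (405,30).

```bash
cat > h.py <<'E'
import cv2,json,numpy as np
from scipy.spatial.transform import Rotation as R
from scipy.optimize import least_squares
cal=json.load(open("cal.json"))
def proj(n,P):
    c=cal[n];T=np.linalg.inv(np.array(c["cam_to_world"]))
    K=np.array([[c["fx"],0,c["cx"]],[0,c["fy"],c["cy"]],[0,0,1]])
    return cv2.projectPoints(np.array(P,float),cv2.Rodrigues(T[:3,:3])[0],T[:3,3],K,np.array(c["distortion"]))[0][:,0]
def world(p,P):
    P=np.array(P,float);c,s=np.cos(p[2]),np.sin(p[2])
    return P@np.array([[c,s,0],[-s,c,0],[0,0,1]])+[p[0],p[1],0]
E
python3 - <<'E'
from h import *
roof=[[.125,.15,.15],[.125,-.15,.15],[-.125,-.15,.15],[-.125,.15,.15]]
g=[[-.101,-.1,.16],[-.101,.1,.16]]
ut=(np.array([[125,55],[582,165],[497,548],[35,440],[425,493],[120,420]])+.5)/4.5-.5+[210,145]
us=(np.array([[25,230],[405,30],[670,255],[280,505]])+.5)/5-.5+[225,135]
f=lambda p:np.r_[proj("top",world(p,roof+g))-ut,proj("side",world(p,roof))-us].ravel()
r=least_squares(f,[.5,0,-.2]);print(r.x,r.fun.round(1).reshape(-1,2))
json.dump(list(r.x),open("pose.json","w"))
p=r.x
for n,q in dict(safety=[-.003,0,.195],post=[.035,0,.195],mid=[.016,0,.195],L=[-.07,.026,.195],R=[-.07,-.026,.195],hinge=[.085,0,.153]).items():print(n,world(p,[q]).round(4))
from cell import arm
s=arm.observe();print(R.from_rotvec(s["ee_rot"]).as_matrix().round(3))
E
```

```text
[ 0.52068893 -0.0680435  -0.2304287 ] [[-0.3  0. ]
 [-0.1  0.3]
 [-0.8  0.6]
 [-1.3 -0.1]
 [ 0.5  0.7]
 [-1.1  0.3]
 [-0.4 -1.5]
 [-1.1 -1.8]
 [ 1.4 -1.9]
 [ 0.5 -0.4]]
safety [[ 0.5178 -0.0674  0.195 ]]
post [[ 0.5548 -0.076   0.195 ]]
mid [[ 0.5363 -0.0717  0.195 ]]
L [[ 0.4585 -0.0267  0.195 ]]
R [[ 0.4466 -0.0774  0.195 ]]
hinge [[ 0.6034 -0.0875  0.153 ]]
[[ 0.903  0.43  -0.001]
 [ 0.43  -0.903  0.001]
 [-0.    -0.001 -1.   ]]
```

The manual's scale: shifts go in shares of 50 mm and turns go in shares of 2 pi rad. Converting my numbers, -0.02 m is -0.4, -0.149 rad / 6.2832 = -0.0237.

```bash
cat > go.py <<'E'
import sys
from h import *
from cell import arm
# usage: go.py carrier_x carrier_y carrier_z(tcp) yawoffset -> remaining motion in tool axes
a=[float(v) for v in sys.argv[1:5]];p=json.load(open("pose.json"))
s=arm.observe();M=R.from_rotvec(s["ee_rot"]).as_matrix()
d=world(p,[a[:3]])[0]-s["position"]
t=np.arctan2(M[1,0],M[0,0])-(p[2]+a[3])
print("t",round(s["clock"],2),"delta",(M.T@d).round(4),"turn",round(float((t+np.pi)%(2*np.pi)-np.pi),3),"q",s["joints"].round(2),"F",s["force"].round(1),"w",round(s["width"],3),s["gripper_force"])
E
```

Call:
nudge_tcp:
  plan: {"offsets":[[0,0,-0.4,-0.0237,1],[0,0,-0.4,-0.0237,1],[0,0,-0.4,-0.0237,1],[0,0,0,-0.0237,1],[0,0,0,-0.0237,1],[0,0,0,-0.0237,1]]}

```text
clock: 0.75
position: [0.2688, -0.5641, 0.2866]
ee_rot: [-2.457, -1.957, 0.0]
force: [-0.2, -0.5, -0.4]
width: 0.998
gripper_force: 0.0
```

```bash
python3 go.py .024 0 .26 1.5708
```

```text
t 0.75 delta [0.5398 0.1584 0.0267] turn 0.005 q [ 1.15  0.4  -0.16  1.47  0.07  1.27  0.76] F [-0.2 -0.5 -0.4] w 0.998 0.0
```

In the tool's units: 0.045 m is 0.9, 0.013 m is 0.26.

Call:
nudge_tcp:
  plan: {"offsets":[[0.9,0.26,0,0,1],[0.9,0.26,0,0,1],[0.9,0.26,0,0,1],[0.9,0.26,0,0,1],[0.9,0.26,0,0,1],[0.9,0.26,0,0,1],[0.9,0.26,0,0,1],[0.9,0.26,0,0,1],[0.9,0.26,0,0,1],[0.9,0.26,0,0,1]]}

```text
clock: 1.75
position: [0.4994, -0.1545, 0.2867]
ee_rot: [2.464, 1.949, -0.0]
force: [0.6, -0.3, -0.4]
width: 1.006
gripper_force: 0.0
```

```bash
python3 go.py .024 0 .26 1.5708
```

```text
t 1.75 delta [0.0891 0.0248 0.0267] turn -0.002 q [ 0.52  0.25 -0.4   1.7   0.11  1.21 -0.14] F [ 0.6 -0.3 -0.4] w 1.006 0.0
```

In the tool's units: 0.045 m is 0.9, 0.044 m is 0.88.

Call:
nudge_tcp:
  plan: {"offsets":[[0.9,0.26,0,0,1],[0.88,0.24,0,0,1],[0,0,0,0,1],[0,0,0,0,1]]}

```text
clock: 2.15
position: [0.5438, -0.0742, 0.2863]
ee_rot: [-2.46, -1.952, 0.001]
force: [0.6, -0.6, -0.8]
width: 0.999
gripper_force: 0.0
```

```bash
python3 go.py .024 0 .26 1.5708; python3 - <<'E'
from h import *
from cell import arm
s=arm.observe();r=arm.get_image("wrist")
M=R.from_rotvec(s["ee_rot"]).as_matrix();T=np.eye(4);T[:3,:3]=M;T[:3,3]=s["position"]
c={k:np.array(r[k]).tolist() for k in("fx","fy","cx","cy","distortion")};c["cam_to_world"]=(T@np.array(r["mount"])).tolist()
cal["w1"]=c;json.dump(cal,open("cal.json","w"))
p=json.load(open("pose.json"));im=r["image"];cv2.imwrite("pics/w1.png",im)
k=1.5;im=cv2.convertScaleAbs(cv2.resize(im,None,fx=k,fy=k,interpolation=cv2.INTER_CUBIC),alpha=1.3)
pts=[[.031,.013,.207],[.031,-.013,.207],[-.007,.013,.207],[-.007,-.013,.207],[-.081,.03,.207],[-.059,.03,.207],[-.081,-.03,.207],[-.101,.1,.16],[-.101,-.1,.16],[.021,.113,.202],[.021,-.113,.202]]
uv=proj("w1",world(p,pts))*k;print(uv.round(0).tolist())
for u in uv:
    if abs(u).max()<2000: cv2.drawMarker(im,tuple(int(v) for v in u),(0,0,255),0,10,1)
cv2.imwrite("pics/w1b.png",im)
E
```

```text
t 2.15 delta [0.0007 0.0001 0.0263] turn 0.001 q [ 0.37  0.31 -0.44  1.64  0.14  1.23 -0.32] F [ 0.6 -0.6 -0.8] w 0.999 0.0
[[395.0, 278.0], [395.0, 320.0], [329.0, 277.0], [330.0, 320.0], [197.0, 248.0], [236.0, 248.0], [209.0, 346.0], [185.0, 125.0], [217.0, 405.0], [378.0, 90.0], [378.0, 458.0]]
```

View pics/w1b.png

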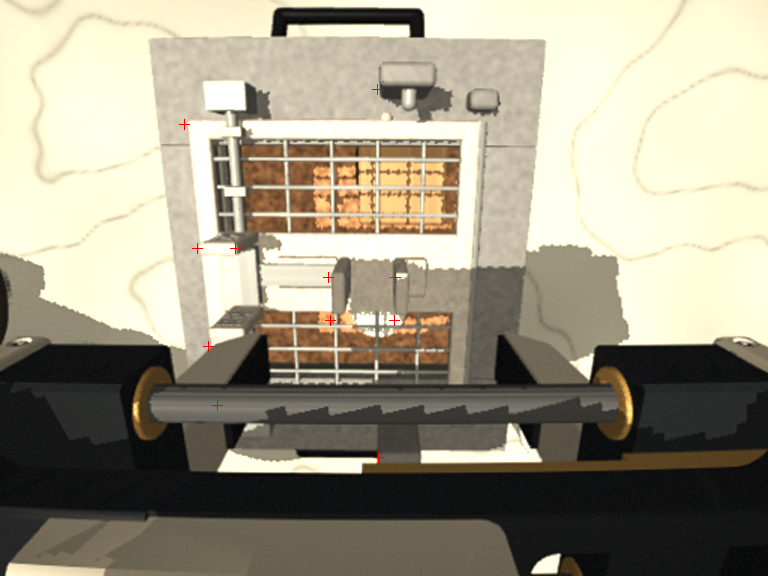

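The wrist view shows the safety tab near (340,285) and the post near (402,285), with the latch tabs near (232,242) and (238,318). To check the fit, I'll overlay full box wireframes.

```bash
python3 - <<'E'
from h import *
p=json.load(open("pose.json"));im=cv2.imread("pics/w1.png")[30:230,100:360];k=3
im=cv2.convertScaleAbs(cv2.resize(im,None,fx=k,fy=k,interpolation=cv2.INTER_CUBIC),alpha=1.2)
def box(x0,x1,y0,y1,z0,z1,c):
    P=[[x,y,z] for x in(x0,x1) for y in(y0,y1) for z in(z0,z1)]
    uv=(((proj("w1",world(p,P))-[100,30])+.5)*k-.5).astype(int)
    for a,b in[(0,1),(2,3),(4,5),(6,7),(0,2),(1,3),(4,6),(5,7),(0,4),(1,5),(2,6),(3,7)]:cv2.line(im,tuple(map(int,uv[a])),tuple(map(int,uv[b])),c,1)
box(-.007,.001,-.013,.013,.161,.207,(0,0,255));box(.031,.039,-.013,.013,.161,.207,(0,0,255))
box(-.081,-.059,.022,.03,.161,.207,(255,0,0));box(-.081,-.059,-.03,-.022,.161,.207,(255,0,0))
box(-.101,.085,-.1,.1,.146,.16,(0,160,0))
cv2.imwrite("pics/w1c.png",im)
E
```

```text
(no output)
```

View pics/w1c.png

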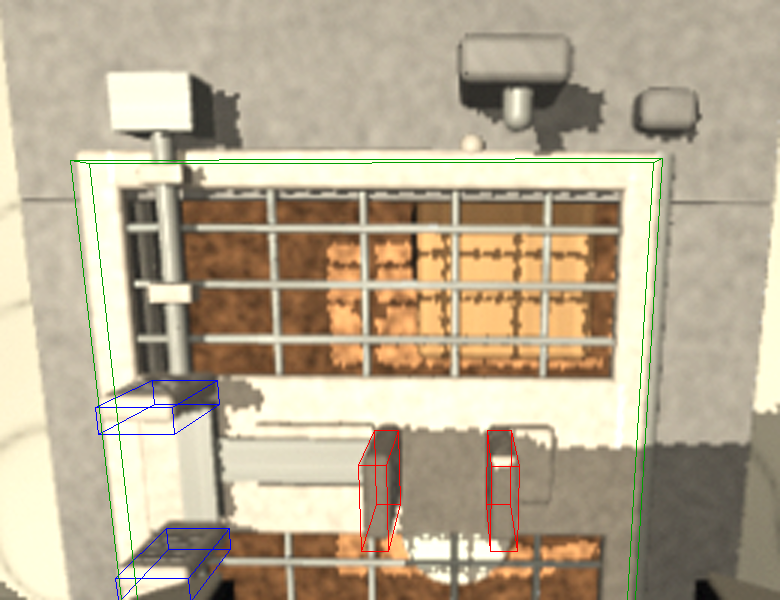

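The wireframes fit to about 2 mm. The real parts sit roughly 1.7 mm towards +x and 1.8 mm towards +y, so I'll shift the pose and descend.

```bash
python3 - <<'E'
from h import *
p=json.load(open("pose.json"));q=world(p,[[.0017,.0018,0]])[0];json.dump([q[0],q[1],p[2]],open("pose.json","w"))
E
python3 go.py .025 0 .176 1.5708
```

```text
t 2.2 delta [0.0043 0.0029 0.1103] turn -0.001 q [ 0.37  0.3  -0.44  1.64  0.14  1.23 -0.32] F [ 0.2 -0.3 -0. ] w 0.996 0.0
```

In the tool's units: 0.03 m is 0.6, 0.02 m is 0.4.

Call:
nudge_tcp:
  plan: {"offsets":[[0.08,0.06,0.6,0,1],[0,0,0.6,0,1],[0,0,0.6,0,1],[0,0,0.4,0,1],[0,0,0,0,1]]}

```text
clock: 2.7
position: [0.545, -0.0743, 0.1741]
ee_rot: [-2.464, -1.944, 0.007]
force: [0.1, -0.5, -0.0]
width: 1.0
gripper_force: 0.0
```

```bash
python3 go.py .025 0 .176 1.5708
```

```text
t 2.7 delta [ 0.0023  0.0016 -0.0019] turn -0.004 q [ 0.35  0.41 -0.42  1.79  0.2   0.99 -0.38] F [ 0.1 -0.5 -0. ] w 1.0 0.0
```

Now squeeze.

In the tool's units: 0.002 m is 0.04, -0.001 m is -0.02.

Call:
nudge_tcp:
  plan: {"offsets":[[0.04,0.02,-0.02,0,0.6],[0,0,0,0,0.4],[0,0,0,0,0.2],[0,0,0,0,0.2],[0,0,0,0,0.2],[0,0,0,0,0.2],[0,0,0,0,0.2],[0,0,0,0,0.2]]}
  force: 20

```text
clock: 3.5
position: [0.5485, -0.0703, 0.1777]
ee_rot: [-2.463, -1.949, 0.001]
force: [-17.1, 3.8, 12.0]
width: 0.355
gripper_force: 10.6
```

```bash
python3 go.py .025 0 .176 1.5708
```

```text
t 3.5 delta [-0.0024 -0.0009  0.0017] turn -0.002 q [ 0.35  0.4  -0.42  1.79  0.19  0.99 -0.39] F [-17.1   3.8  12. ] w 0.355 10.554841160774231
```

In the tool's units: -0.0015 m is -0.03.

Call:
nudge_tcp:
  plan: {"offsets":[[0,-0.03,0,0,0.2],[0,-0.03,0,0,0.2],[0,0,0,0,0.2],[0,0,0,0,0.2]]}
  force: 20

```text
clock: 3.9
position: [0.5462, -0.0697, 0.1777]
ee_rot: [-2.464, -1.949, -0.0]
force: [-2.3, 0.0, 1.5]
width: 0.3
gripper_force: 20.0
```

```bash
python3 go.py .025 0 .176 1.5708;  python3 - <<'E'
from h import *
from cell import arm
s=arm.observe();r=arm.get_image("wrist")
cv2.imwrite("pics/w2.png",cv2.convertScaleAbs(cv2.resize(r["image"][60:340],None,fx=1.5,fy=1.5),alpha=1.3))
E
```

```text
t 3.9 delta [-0.0024  0.0015  0.0017] turn -0.002 q [ 0.35  0.4  -0.43  1.79  0.19  0.99 -0.39] F [-2.3  0.   1.5] w 0.3 19.970861971378326
```

View pics/w2.png

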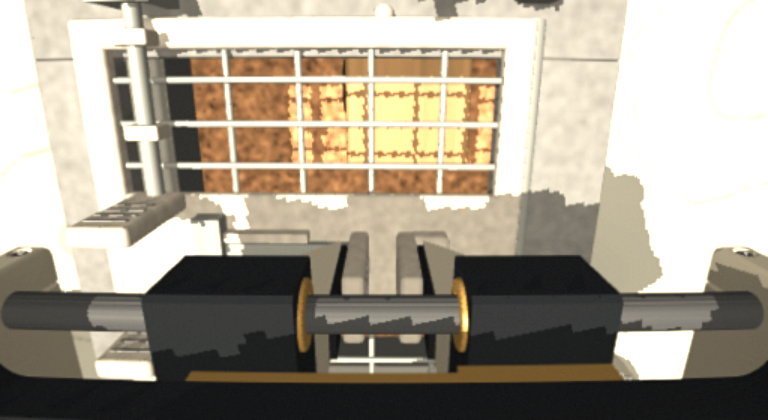

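The catch is fully squeezed: the tab and post are pinched at (375,270), and the opening is 27.6 mm. I'll release, lift and turn for the latch tabs.

In the tool's units: -0.03 m is -0.6, -0.02 m is -0.4, -0.143 rad / 6.2832 = -0.0228.

```bash
python3 - <<'E'
from h import *
p=json.load(open("pose.json"));q=world(p,[[-.001,0,0]])[0];json.dump([q[0],q[1],p[2]],open("pose.json","w"))
E
```

Call:
nudge_tcp:
  plan: {"offsets":[[0,0,0,0,0.7],[0,0,0,0,0.7],[0,0,0,0,0.7],[0,0,-0.6,0,0.8],[0,0,-0.6,0,1],[0,0,-0.4,0,1],[0,0,0,-0.0228,1],[0,0,0,-0.0228,1],[0,0,0,-0.0228,1],[0,0,0,-0.0228,1]]}
  force: 20

```text
clock: 4.95
position: [0.5463, -0.0698, 0.2579]
ee_rot: [1.806, 2.57, 0.0]
force: [-0.4, -0.2, -0.2]
width: 0.996
gripper_force: 0.0
```

Call:
nudge_tcp:
  plan: {"offsets":[[0,0,0,-0.0228,1],[0,0,0,-0.0228,1],[0,0,0,-0.0228,1],[0,0,0,-0.0228,1],[0,0,0,-0.0228,1],[0,0,0,-0.0228,1],[0,0,0,-0.0228,1],[0,0,0,0,1]]}
  force: 20

```text
clock: 5.75
position: [0.5462, -0.0699, 0.2577]
ee_rot: [0.357, 3.121, 0.0]
force: [0.0, -0.2, -0.2]
width: 1.004
gripper_force: 0.0
```

```bash
python3 go.py -.07 0 .177 3.14159
```

```text
t 5.75 delta [ 0.0946 -0.002   0.0806] turn 0.003 q [ 0.59  0.39 -0.76  1.67  0.29  1.2   1.1 ] F [ 0.  -0.2 -0.2] w 1.004 0.0
```

In the tool's units: 0.032 m is 0.64, 0.031 m is 0.62.

Call:
nudge_tcp:
  plan: {"offsets":[[0.64,-0.02,0,0,1],[0.64,-0.02,0,0,1],[0.62,0,0,0,1],[0,0,0.4,0,1],[0,0,0,0,1]]}
  force: 30

```text
clock: 6.25
position: [0.4516, -0.0504, 0.2367]
ee_rot: [-0.367, -3.118, 0.002]
force: [0.5, 0.1, 0.7]
width: 0.998
gripper_force: 0.0
```

```bash
python3 go.py -.07 0 .177 3.14159; python3 - <<'E'
from h import *
from cell import arm
s=arm.observe();r=arm.get_image("wrist")
M=R.from_rotvec(s["ee_rot"]).as_matrix();T=np.eye(4);T[:3,:3]=M;T[:3,3]=s["position"]
c={k:np.array(r[k]).tolist() for k in("fx","fy","cx","cy","distortion")};c["cam_to_world"]=(T@np.array(r["mount"])).tolist()
cal["w3"]=c;json.dump(cal,open("cal.json","w"))
p=json.load(open("pose.json"));k=1.5
im=cv2.convertScaleAbs(cv2.resize(r["image"],None,fx=k,fy=k,interpolation=cv2.INTER_CUBIC),alpha=1.2)
def box(x0,x1,y0,y1,z0,z1,c):
    P=[[x,y,z] for x in(x0,x1) for y in(y0,y1) for z in(z0,z1)]
    uv=(((proj("w3",world(p,P)))+.5)*k-.5).astype(int)
    for a,b in[(0,1),(2,3),(4,5),(6,7),(0,2),(1,3),(4,6),(5,7),(0,4),(1,5),(2,6),(3,7)]:cv2.line(im,tuple(map(int,uv[a])),tuple(map(int,uv[b])),c,1)
box(.011,.019,-.013,.013,.161,.207,(0,0,255));box(-.081,-.059,.022,.03,.161,.207,(255,0,0));box(-.081,-.059,-.03,-.022,.161,.207,(255,0,0))
cv2.imwrite("pics/w3.png",im)
E
```

```text
t 6.25 delta [-0.002   0.0005  0.0596] turn -0.004 q [ 0.68  0.25 -0.81  1.9   0.2   1.08  1.12] F [0.5 0.1 0.7] w 0.998 0.0
```

View pics/w3.png

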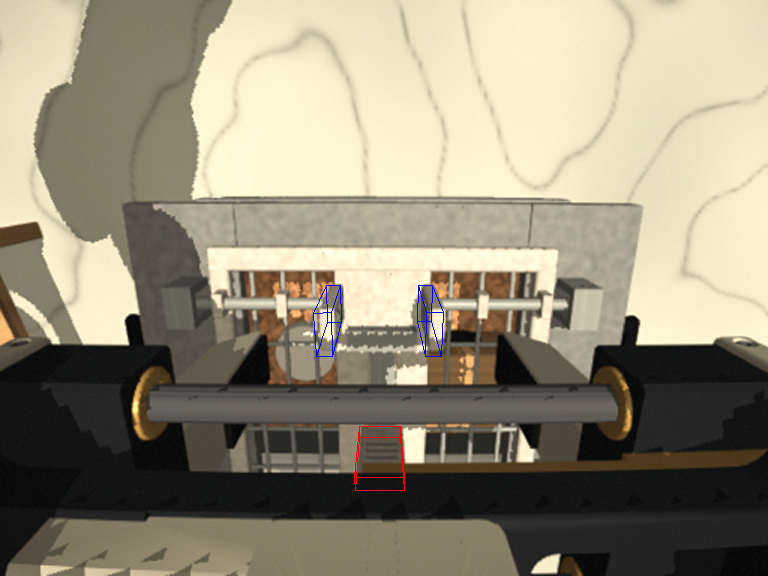

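The blue wireframes sit on the latch tabs at (328,320) and (430,320), and the fingers straddle them symmetrically. Time to descend and squeeze.

In the tool's units: 0.03 m is 0.6, 0.029 m is 0.58.

Call:
nudge_tcp:
  plan: {"offsets":[[-0.04,0,0.6,0,1],[0,0,0.58,0,1],[0,0,0,0,0.7],[0,0,0,0,0.5],[0,0,0,0,0.3],[0,0,0,0,0.2],[0,0,0,0,0.2],[0,0,0,0,0.2],[0,0,0,0,0.2]]}
  force: 40

```text
clock: 7.2
position: [0.4557, -0.0505, 0.1793]
ee_rot: [0.36, 3.119, -0.0]
force: [1.5, -1.0, 3.0]
width: 0.443
gripper_force: 7.8
```

```bash
python3 go.py -.07 0 .177 3.14159
```

```text
t 7.2 delta [ 0.002  -0.0004  0.0023] turn 0.0 q [ 0.64  0.32 -0.79  1.98  0.28  0.95  1.05] F [ 1.5 -1.   3. ] w 0.443 7.759497687220573
```

Call:
nudge_tcp:
  plan: {"offsets":[[0,0,0,0,0.1],[0,0,0,0,0.1],[0,0,0,0,0.1]]}
  force: 40

```text
clock: 7.5
position: [0.4552, -0.0511, 0.179]
ee_rot: [0.361, 3.12, -0.001]
force: [-0.7, -3.6, 5.7]
width: 0.355
gripper_force: 40.0
```

```bash
python3 go.py -.07 0 .177 3.14159
```

```text
t 7.5 delta [0.0017 0.0003 0.002 ] turn -0.0 q [ 0.64  0.32 -0.79  1.98  0.28  0.95  1.05] F [-0.7 -3.6  5.7] w 0.355 40.006951689720154
```

```bash
python3 - <<'E'
import numpy as np
t=np.arange(0,1.45,.1);x=-.1533*np.cos(t)+.045*np.sin(t);z=.1533*np.sin(t)+.045*np.cos(t)
for a,b,c in zip(t[1:],-np.diff(x),-np.diff(z)):print(a.round(1),b.round(4),c.round(4))
E
```

```text
0.1 -0.0053 -0.0151
0.2 -0.0067 -0.0145
0.3 -0.0081 -0.0137
0.4 -0.0095 -0.0129
0.5 -0.0107 -0.0118
0.6 -0.0118 -0.0107
0.7 -0.0129 -0.0095
0.8 -0.0137 -0.0081
0.9 -0.0145 -0.0067
1.0 -0.0151 -0.0053
1.1 -0.0155 -0.0037
1.2 -0.0158 -0.0022
1.3 -0.016 -0.0006
1.4 -0.0159 0.001
```

In the tool's units: -0.0151 m is -0.302, -0.0145 m is -0.29.

Call:
nudge_tcp:
  plan: {"offsets":[[-0.106,0,-0.302,0,0.1],[-0.134,0,-0.29,0,0.1],[-0.162,0,-0.274,0,0.1],[-0.19,0,-0.258,0,0.1],[0,0,0,0,0.1],[0,0,0,0,0.1]]}
  force: 40

```text
clock: 8.1
position: [0.4797, -0.0571, 0.2338]
ee_rot: [-0.359, -3.112, 0.002]
force: [-15.4, 0.2, 9.1]
width: 0.353
gripper_force: 40.0
```

```bash
python3 go.py -.0683 0 .179 3.14159
```

```text
t 8.1 delta [0.0247 0.0006 0.0551] turn 0.0 q [ 0.65  0.3  -0.79  1.84  0.24  1.1   1.1 ] F [-15.4   0.2   9.1] w 0.353 40.04533052444458
```

In the tool's units: -0.0138 m is -0.276, -0.0119 m is -0.238.

Call:
nudge_tcp:
  plan: {"offsets":[[-0.134,0,-0.276,0,0.1],[-0.216,0,-0.234,0,0.1],[-0.238,0,-0.21,0,0.1],[0,0,0,0,0.1]]}
  force: 40

```text
clock: 8.5
position: [0.5118, -0.0648, 0.2711]
ee_rot: [-0.362, -3.118, 0.002]
force: [-6.5, -3.4, 9.1]
width: 0.352
gripper_force: 40.0
```

```bash
python3 go.py -.0683 0 .179 3.14159;  python3 - <<'E'
from cell import arm
import cv2
r=arm.get_image("side");cv2.imwrite("pics/s4.png",cv2.convertScaleAbs(cv2.resize(r["image"][90:260,200:400],None,fx=3.5,fy=3.5,interpolation=cv2.INTER_CUBIC),alpha=1.3))
E
```

```text
t 8.5 delta [0.058  0.0008 0.0923] turn -0.001 q [ 0.63  0.32 -0.79  1.72  0.24  1.2   1.12] F [-6.5 -3.4  9.1] w 0.352 40.023003816604614
```

View pics/s4.png

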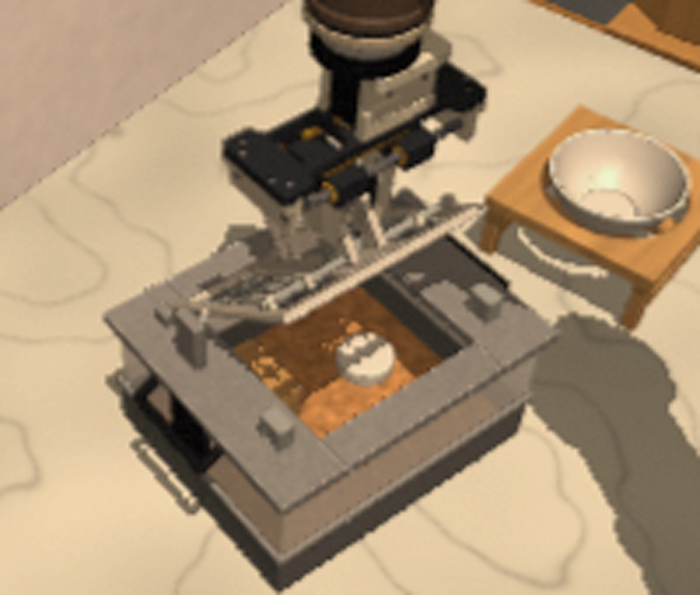

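The side view shows the gate lifted about 0.65 rad and held in the grip, with the tabs near (375,235) in the crop. I'll keep swinging it.

In the tool's units: -0.0154 m is -0.308, -0.0147 m is -0.294.

Call:
nudge_tcp:
  plan: {"offsets":[[-0.25,0,-0.21,0,0.1],[-0.274,0,-0.18,0,0.1],[-0.294,0,-0.144,0,0.1],[-0.308,0,-0.112,0,0.1],[0,0,0,0,0.1]]}
  force: 40

```text
clock: 9.05
position: [0.5671, -0.0781, 0.3022]
ee_rot: [-0.363, -3.118, 0.001]
force: [-4.5, -5.9, 1.4]
width: 0.351
gripper_force: 40.0
```

```bash
python3 go.py -.0683 0 .179 3.14159
```

```text
t 9.05 delta [0.1147 0.001  0.1235] turn -0.001 q [ 0.58  0.4  -0.76  1.54  0.28  1.32  1.13] F [-4.5 -5.9  1.4] w 0.351 40.008224844932556
```

```bash
python3 - <<'E'
from h import *
P=np.array([[-.1533,.045],[-.1286,.1001],[-.0953,.1373],[-.0386,.1685]])
r=least_squares(lambda q:np.hypot(*(P-q[:2]).T)-q[2],[0,0,.16]);print(r.x,r.fun)
a=np.arctan2(P[:,1]-r.x[1],-(P[:,0]-r.x[0]));print(a-a[0])
from cell import arm
im=arm.get_image("side")["image"];k=3.5
im=cv2.convertScaleAbs(cv2.resize(im[70:240,200:400],None,fx=k,fy=k,interpolation=cv2.INTER_CUBIC),alpha=1.3)
p=json.load(open("pose.json"))
for th,c in((1.0,(255,0,0)),(1.15,(0,255,0)),(1.3,(0,0,255))):
    rr=np.array([-np.cos(th),0,np.sin(th)]);n=np.array([np.sin(th),0,np.cos(th)]);h=np.array([.085,0,.153])
    Q=[h+rr*u+n*.0+np.array([0,y,0]) for u,y in((0,.1),(.186,.1),(.186,-.1),(0,-.1))]
    uv=((proj("side",world(p,Q))-[200,70]+.5)*k-.5).astype(np.int32)
    cv2.polylines(im,[uv.reshape(-1,1,2)],True,c,1)
cv2.imwrite("pics/s5.png",im)
E
```

```text
[0.01625831 0.00265158 0.17472413] [ 4.26015762e-05 -1.38545878e-04  1.34256885e-04 -3.83125466e-05]
[0.         0.34742833 0.63415788 1.00660093]
```

View pics/s5.png

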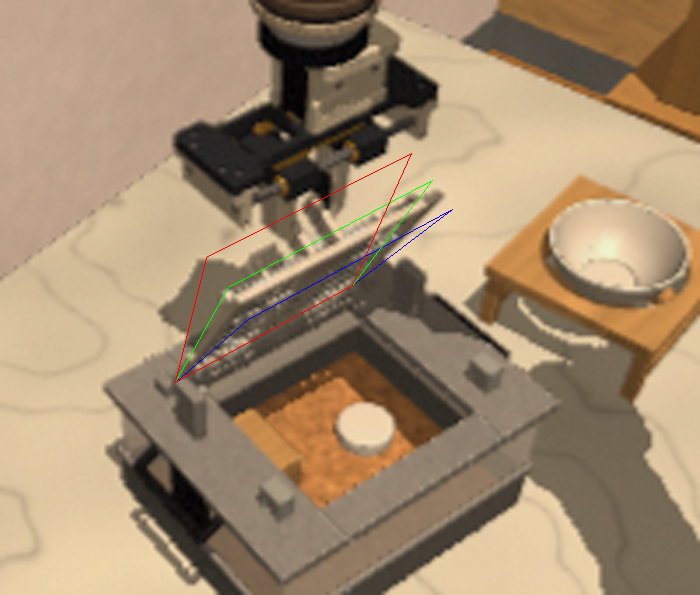

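The gate edge lies between the blue (1.0) and green (1.15) outlines, at about 1.08 rad. I'll swing it another 0.24 rad or so.

In the tool's units: -0.012 m is -0.24, -0.008 m is -0.16.

Call:
nudge_tcp:
  plan: {"offsets":[[-0.24,0,-0.06,0,0.1],[-0.24,0,-0.04,0,0.1],[-0.22,0,-0.02,0,0.1],[-0.16,0,0,0,0.1],[0,0,0,0,0.1],[0,0,0,0,0.1]]}
  force: 40

```text
clock: 9.7
position: [0.608, -0.088, 0.3086]
ee_rot: [-0.362, -3.119, 0.003]
force: [-3.5, -5.1, 2.2]
width: 0.35
gripper_force: 40.0
```

```bash
python3 go.py -.0683 0 .179 3.14159
python3 - <<'E'
from h import *
from cell import arm
im=arm.get_image("side")["image"];k=3.5
im=cv2.convertScaleAbs(cv2.resize(im[70:240,200:400],None,fx=k,fy=k,interpolation=cv2.INTER_CUBIC),alpha=1.3)
p=json.load(open("pose.json"))
for th,c in((1.15,(0,255,0)),(1.3,(0,0,255))):
    rr=np.array([-np.cos(th),0,np.sin(th)]);h=np.array([.085,0,.153])
    Q=[h+rr*u+np.array([0,y,0]) for u,y in((0,.1),(.186,.1),(.186,-.1),(0,-.1))]
    uv=((proj("side",world(p,Q))-[200,70]+.5)*k-.5).astype(np.int32)
    cv2.polylines(im,[uv.reshape(-1,1,2)],True,c,1)
cv2.imwrite("pics/s6.png",im)
E
```

```text
t 9.7 delta [0.1569 0.0014 0.1299] turn -0.001 q [ 0.54  0.47 -0.74  1.43  0.32  1.37  1.13] F [-3.5 -5.1  2.2] w 0.35 40.007835030555725
```

View pics/s6.png

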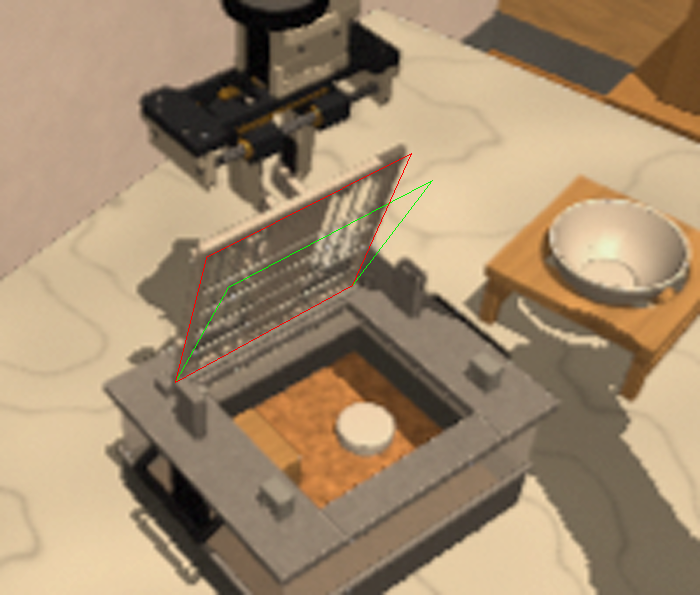

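The gate edge coincides with the red outline, so the gate is at about 1.3 rad, held and still. I'll let it settle briefly and hand in.

Call:
nudge_tcp:
  plan: {"offsets":[[0,0,0,0,0.1],[0,0,0,0,0.1],[0,0,0,0,0.1],[0,0,0,0,0.1]]}
  force: 40

```text
clock: 10.15
position: [0.6078, -0.0879, 0.3086]
ee_rot: [-0.362, -3.119, 0.003]
force: [-3.7, -5.9, 1.7]
width: 0.345
gripper_force: 40.0
```

```bash
python3 -c "
from cell import arm
print(arm.sign_off())"
```

```text
the job is handed in; nothing more can be done
None
```

I handed the job in at 10.2 s with the gate held still at about 1.3 rad (read from the side camera) and both latch tabs pinched at 40 N; the safety catch was squeezed fully back before the lift, the bowl, tub and tins were never touched, and sign-off gave no verdict.

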